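Seat a bottle cap, then vent it a quarter turn and hold

ROBOT

A 6-joint arm with a two-finger parallel gripper is mounted at the origin on a cart in front of the work surface, level with it; the furniture and walls round the work are solid. World frame = base frame: x ahead of the robot, y to its left, z up, the work surface at z = 0. Lengths are in m, angles in rad, forces in N, time in s.
With the tool pointing down it reaches from about 0.35 to 0.975 m from the base axis. Payload 4.9 kg.
Tool frame: the origin (TCP) lies at the very end of the fingers, on their centre line; the grasp point (between the pads) lies 19 mm behind it; z points along the fingers, y is the line along which they close (so a half turn about z gives the same grasp; the last joint's range is limited). The gripper opens to 85 mm and grips with 20 to 120 N. Pads are 22 mm wide; open, the fingers measure 114 mm over their backs; the gripper's body (76 mm by 85 mm) begins 54 mm behind the grasp point. The pads swing forward as they close: fully open they stand 13 mm farther back than shut.
Start: joints at [1.136, 0.053, 1.613, -0, 1.476, -0.119], TCP at [0.194, 0.594, 0.231] pointing down, gripper open.
Joint ranges: [-3.01, 3.01], [-1.01, 2.22], [0.06, 2.58], [-1.02, 4.17], [0.09, 2.62], [-3.14, 3.14]. Speed limits (rad/s): [2.57, 2.57, 3.14, 3.14, 3.14, 3.14].

INTERFACE

Orientations are given as a unit quaternion [w, x, y, z].
In Python, from plant import manip, vision, order gives the robot as it stands.
- The arm moves only by the tool play_rows, never from a script. Its argument "steps" is a list that holds one entry, the list of rows, each a list of 6 numbers: the shift along the tool's x, y, z in mm, then the turn, a rotation vector about the tool's x, y, z in degrees. A call has 1 to 12 rows; each row is the pose to reach, as a shift and turn from the pose commanded when the call began, along the tool's axes at that moment; what a row does not reach only later rows make up. A row lasts 1/12 s, in which the tool goes at most 41.7 mm and 7.16 degrees, less where a joint would pass 70% of its speed; a pose out of reach is approached as far as the arm can. A call with a gripper value outside its range is refused whole. "claw" is the gripper's target within -1 to 1 (fully open at 1, half-way at 0, shut at -1), set as the call begins (left out, the last holds). The fingers move at their own pace and stop on an object; the grip force is fixed at half the most. Time passes only in rows, so rows that repeat a pose let the fingers close. It gives the time, the measured TCP pose, the force, the opening and the grip force at its end, in the units of the state.
- manip.state(): the state, without advancing time (a new reading comes with each control period).
- vision.grab_frame(name): name is "side" or "top" or "wrist"; returns (picture, depth): 384x512x3 uint8, blue, green, red; 384x512 float32, m along the optical axis (not along the pixel's ray), 0 where there is no reading.
- vision.camera_info(name): a dict with "K" (3x3 intrinsics, pixels), "eye" and "orientation" of the camera in the world; the wrist camera has in their place "T_tool_cam" (4x4, takes a point from camera to tool coordinates, whose origin is the TCP and whose axes are the flange's). Camera axes: x right, y down, z forward; pixel columns grow to the right and rows downward; lengths in m; the calibration is good to about 2 mm. A picture is of the moment at which its call begins: read the wrist's pose just before it. camera_info takes no time and is no camera call.
- order.job_done(): hands the job in; it is judged then, once.
The state is a dict: "time": time; "joint_pos": joint angles; "joint_vel": joint speeds; "joint_efforts": joint torques, N m; "tool_pos": TCP position; "tool_rot": TCP orientation; "contact_force": force on the tool from outside, world axes, zero at the start; "ft_torque": the same for the moment, N m; "gripper_width": opening from 0.0 (shut) to 1.0 (fully open); "grasp_force": force on a finger pad.
Only numpy, scipy, OpenCV 4.12 (cv2) and the standard library are available. Lean on these libraries where they do the work, as an engineer would, in place of code of your own. Each camera call takes 0.05 s, during which the arm holds its last target. There are 200 camera calls.

TASK

The dark bottle gripped in the bench clamp is to go for warming with its cap vented, but its blue knurled cap is only loosely started. Screw the blue cap fully home (clockwise seen from above) until it bottoms out, then back it off by a quarter turn and keep it gripped in the fingers there: finish while still holding the cap at that setting, without letting go. Do not shift the loose bottles, the cup and the dropper bottle standing around it.

Things in the scene. Friction and masses are not known exactly. Their poses are not given: they have to be found in the camera images.
- cap: blue knurled screw cap on the dark bottle: upright cylinder 47 mm across, 26 mm high; origin at its centre (half-way up), z up; a white tick on top and side along its own -x. Fully home, its top is 137 mm and its underside 111 mm above the table. The bottle's shoulder widens just below it: keep the fingertips 4 mm or more above the underside
- cap_turn (a joint): angle of the cap on its right-hand thread, rad: 0 = fully home at a hard stop (white tick over the clamp's white mark), growing counter-clockwise seen from above as it unscrews, to 4.2 at most; starts between 1.2 and 3.0, so may need several grasps. The cap sinks 0.64 mm per rad of tightening, takes about 0.06 N m to turn and stays where it is left
- clamp: fixed bench clamp: aluminium plate 110 x 110 x 12 mm with a dark steel collar 84 mm across, 40 mm high, pinch bolt on its +x side, white zero mark on its -x side; holds the dark bottle (68 mm across) with the blue cap immovably. Origin under the plate's centre, on the table; z up; the cap's axis stands over it
- orange_bottle: bystander, loose, 13 to 20 cm from the clamp's axis: amber screw-cap bottle with an orange cap, 68 mm wide, 118 mm tall; origin at the centre of its foot. Leave it where it stands
- red_bottle: bystander, loose, 13 to 20 cm from the clamp's axis: amber screw-cap bottle with a red cap, 68 mm wide, 118 mm tall; origin at the centre of its foot. Leave it where it stands
- cup: bystander, loose, 13 to 20 cm from the clamp's axis: open steel measuring cup, 65 mm wide, 66 mm tall; origin at the centre of its foot. Leave it where it stands
- dropper: bystander, loose, 13 to 20 cm from the clamp's axis: small white dropper bottle with a black top, 21 mm wide, 66 mm tall; origin at the centre of its foot. Leave it where it stands

How it is judged:
On the way:
1. the blue cap is screwed fully home (within 0.1 rad of its stop) (value of joint cap_turn below 0.1 rad), for 0.1 s.
At the end, for the whole second after the job is handed in: after having been fully home, the blue cap is a quarter turn open (70 to 110 degrees from its stop), at rest, and still gripped by the fingers (contact over 3 N); no bystander was moved by more than 20 mm or tipped (value of joint cap_turn between 1.22 and 1.92 rad and contact force between the fingers and cap above 3 N and velocity of joint cap_turn between -0.1 and 0.1 rad/s); the arm keeps its last pose, push and grip.
It fails at once if the orange bottle is moved by more than 20 mm or tipped (distance of orange_bottle from where it was at the start of the episode above 0.02 m or angle between orange_bottle's own z axis and vertical above 0.35 rad).
It fails at once if the red bottle is moved by more than 20 mm or tipped (distance of red_bottle from where it was at the start of the episode above 0.02 m or angle between red_bottle's own z axis and vertical above 0.35 rad).
It fails at once if the cup is moved by more than 20 mm or tipped (distance of cup from where it was at the start of the episode above 0.02 m or angle between cup's own z axis and vertical above 0.35 rad).
It fails at once if the dropper is moved by more than 20 mm or tipped (distance of dropper from where it was at the start of the episode above 0.02 m or angle between dropper's own z axis and vertical above 0.35 rad).
It also fails if it takes over 72 s, if anything falls off the work surface, if the arm or the gripper's body presses on something with over 40 N, if the wrist force passes 120 N, or if a joint passes its speed limit or range.

## Working session

There is one attempt and no reset: what is moved stays moved. The work goes in short steps, Python scripts to look and compute and a tool call to move; the robot and the scene stay as the last step left them, time stands still between calls to the robot, and variables do not carry over. Pictures are saved under pics/ and viewed, at most 10 in all, crops included, and the job is handed in when it is done.

Besides the shell and the picture viewer there is one more tool, called by a JSON object that holds its "op" and its "data", one argument or row to a line. play_rows: Moves the arm, as the interface text tells. Its arguments: {"type":"object","properties":{"steps":{"type":"array"},"claw":{"type":"number"}},"required":["steps"]}

```bash
mkdir -p pics; python3 - <<'E'
from plant import manip, vision, order
import cv2,numpy as np
for n in ("top","side"):
    im,d=vision.grab_frame(n); cv2.imwrite(f"pics/{n}0.png",im); np.save(f"pics/{n}0.npy",d)
    print(n,vision.camera_info(n))
print(vision.camera_info("wrist"))
print(manip.state())
E
```

```text
top {'K': array([[369.40141576,   0.        , 246.84430464],
       [  0.        , 369.40141576, 190.33055699],
       [  0.        ,   0.        ,   1.        ]]), 'eye': array([0.51456332, 0.1908375 , 1.00532311]), 'orientation': array([ 0.01392039, -0.69948399,  0.71380507, -0.03179139])}
side {'K': array([[448.86650339,   0.        , 255.10039661],
       [  0.        , 448.86650339, 193.17913685],
       [  0.        ,   0.        ,   1.        ]]), 'eye': array([0.38534407, 0.94494264, 0.44393747]), 'orientation': array([ 0.07364946, -0.11468485,  0.82621218, -0.54662288])}
{'K': array([[310.46749387,   0.        , 255.52015993],
       [  0.        , 310.46749387, 191.09470591],
       [  0.        ,   0.        ,   1.        ]]), 'T_tool_cam': array([[ 9.98156654e-04, -9.49610803e-01, -3.13429937e-01,
         7.91505627e-02],
       [ 9.99998519e-01,  1.38729515e-03, -1.01852200e-03,
         1.78197131e-04],
       [ 1.40201933e-03, -3.13428457e-01,  9.49610782e-01,
        -1.43030240e-01],
       [ 0.00000000e+00,  0.00000000e+00,  0.00000000e+00,
         1.00000000e+00]])}
{'time': 0.1, 'joint_pos': array([ 1.13597049e+00,  5.32975583e-02,  1.61413289e+00,  2.09003563e-05,
        1.47602929e+00, -1.18956646e-01]), 'joint_vel': array([ 0.00095904, -0.00175777, -0.00267214, -0.00145966,  0.00142294,
       -0.00097541]), 'joint_efforts': array([ 3.13040482e-04, -3.94905603e+01, -3.71361780e+01, -1.29383898e-04,
        3.93668481e-03,  8.91059301e-06]), 'tool_pos': array([0.19388216, 0.59357747, 0.23019602]), 'tool_rot': array([-2.65205692e-04,  1.57279763e-01,  9.87553646e-01, -8.95140806e-04]), 'contact_force': array([-0.667362  ,  0.14602964, -0.38041849]), 'ft_torque': array([ 0.02523888, -0.00330337,  0.01639342]), 'grasp_force': 0.0, 'gripper_width': 0.9957809258023413}
```

View pics/top0.png

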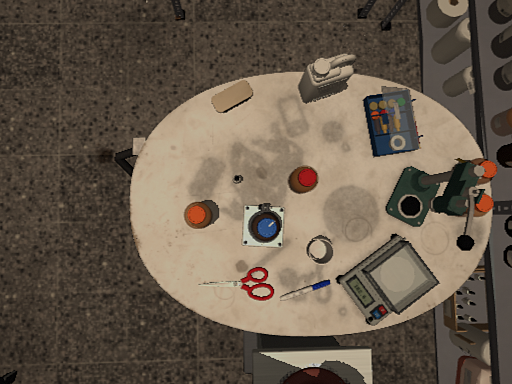

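View pics/side0.png

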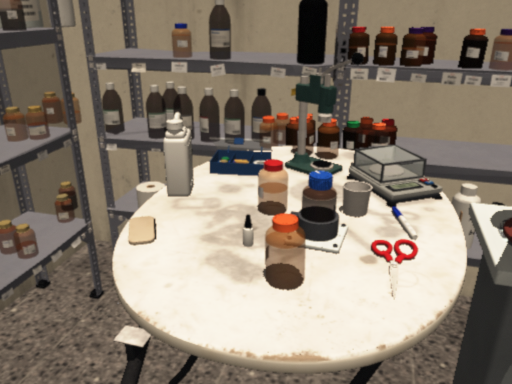

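The top view shows the clamp with the blue cap at about (267,228), its tick pointing up-right. Around it are orange (198,214), red (305,178), the cup (319,249) and the dropper (238,179). The side view agrees. Next I'll measure positions.

```bash
cat > h.py <<'E'
import numpy as np, cv2
from scipy.spatial.transform import Rotation as R
from plant import manip, vision, order
def rot(q): return R.from_quat([q[1],q[2],q[3],q[0]]).as_matrix()
def cam(n,st=None):
    c=vision.camera_info(n)
    if n!="wrist": return c["K"],rot(c["orientation"]),np.array(c["eye"])
    T=np.array(c["T_tool_cam"]); Rt=rot(st["tool_rot"])
    return c["K"],Rt@T[:3,:3],Rt@T[:3,3]+st["tool_pos"]
def cast(C,u,v,z):
    K,Rm,e=C; d=Rm@np.linalg.solve(K,[u,v,1.0]); return e+d*(z-e[2])/d[2]
def proj(C,p):
    K,Rm,e=C; q=K@(Rm.T@(np.array(p)-e)); return q[:2]/q[2]
E
python3 - <<'E'
from h import *
im=cv2.imread("pics/top0.png"); C=cam("top")
hsv=cv2.cvtColor(im,cv2.COLOR_BGR2HSV)
def blob(n,lo,hi,box,z):
    m=cv2.inRange(hsv,lo,hi); k=np.zeros_like(m); x0,y0,x1,y1=box;k[y0:y1,x0:x1]=m[y0:y1,x0:x1]
    cs=cv2.findContours(k,0,2)[0]; c=max(cs,key=cv2.contourArea); (u,v),r=cv2.minEnclosingCircle(c)
    print(n,(u,v,r),cast(C,u,v,z).round(4))
    return u,v
blob("cap",(100,100,60),(125,255,255),(240,200,290,250),.138)
blob("orange",(3,150,120),(16,255,255),(170,190,230,240),.118)
blob("red",(0,150,80),(3,255,255),(280,150,330,200),.118)
print("cup",cast(C,319,249,.066),"dropper",cast(C,238,179,.066))
for p in [(0,0),(0.3,0),(.194,.594)]: print(p,proj(C,(*p,0)))
big=cv2.resize(im[195:260,230:300],None,fx=8,fy=8,interpolation=cv2.INTER_CUBIC)
cv2.imwrite("pics/crop.png",big)
E
```

```text
cap (266.63482666015625, 227.35955810546875, 9.730389595031738) [0.4827 0.1238 0.138 ]
orange (194.3007354736328, 215.4298858642578, 10.817707061767578) [0.5142 0.2946 0.118 ]
red (307.0, 177.0, 8.602425575256348) [0.6013 0.0213 0.118 ]
cup [ 0.42258357 -0.01335695  0.066     ] dropper [0.60456884 0.18840706 0.066     ]
(0, 0) [313.86216674 408.19682279]
(0.3, 0) [310.21315998 292.73671419]
(0.194, 0.594) [ 86.8429066 339.6619713]
```

View pics/crop.png

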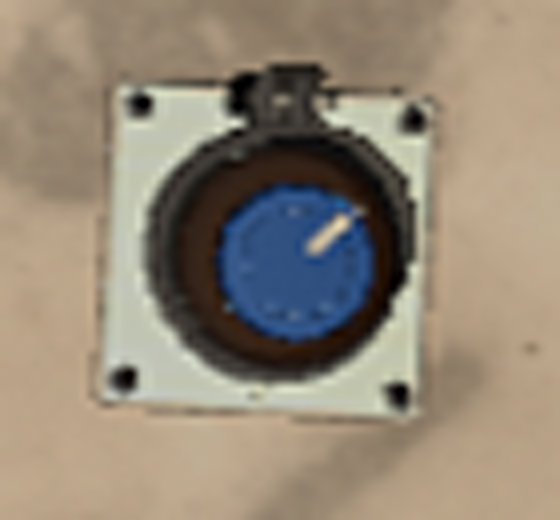

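```bash
python3 - <<'E'
from h import *
C=cam("top")
print("cap",cast(C,267.1,227.75,.1385)); p=[230+269/8,195+250/8]
c=cast(C,*p,.012); print("plate",c)
t0=cast(C,230+308/8,195+252/8,.1385);t1=cast(C,230+358/8,195+210/8,.1385)
a=cast(C,230+277/8,195+92/8,.012);b=cast(C,230+260/8,195+407/8,.012)
ang=lambda v:np.degrees(np.arctan2(v[1],v[0]))
print("tick",ang(t1-t0),"mark",ang(b-a))
s=manip.state(); tgt=np.append((c[:2]+cast(C,267.1,227.75,.1385)[:2])/2,.231)
print(tgt,(rot(s["tool_rot"]).T@(tgt-s["tool_pos"])*1000).round(1))
E
```

```text
cap [0.48182736 0.12276737 0.1385    ]
plate [0.48125815 0.12206644 0.012     ]
tick -51.461972228644555 mark 175.51853079280266
[0.48154275 0.12241691 0.231     ] [-4.198e+02 -3.585e+02 -2.000e-01]
```

{"op": "play_rows", "data": {
  "steps": [
    [[-10,-9,0,0,0,0],[-30,-26,0,0,0,0],[-60,-51,0,0,0,0],[-90,-77,0,0,0,0],[-120,-102,0,0,0,0],[-150,-128,0,0,0,0],[-180,-153,0,0,0,0],[-210,-179,0,0,0,0],[-240,-204,0,0,0,0],[-270,-230,0,0,0,0],[-290,-247,0,0,0,0],[-300,-256,0,0,0,0]]
  ],
  "claw": 1
}}

```text
time: 1.1
tool_pos: [0.4008, 0.2542, 0.231]
tool_rot: [0.0, 0.159, 0.987, -0.001]
contact_force: [-0.2, 1.2, 0.4]
gripper_width: 0.996
grasp_force: 0.0
```

{"op": "play_rows", "data": {
  "steps": [
    [[-10,-9,0,0,0,0],[-30,-26,0,0,0,0],[-60,-51,0,0,0,0],[-90,-77,0,0,0,0],[-110,-94,0,0,0,0],[-120,-102,0,0,0,0],[-120,-102,0,0,0,0],[-120,-102,0,0,0,0]]
  ]
}}

```text
time: 1.77
tool_pos: [0.4817, 0.1231, 0.2309]
tool_rot: [-0.001, 0.158, 0.987, 0.0]
contact_force: [0.2, -0.4, -0.2]
gripper_width: 1.005
grasp_force: 0.0
```

```bash
python3 - <<'E'
from h import *
s=manip.state(); im,d=vision.grab_frame("wrist"); cv2.imwrite("pics/w1.png",im); np.save("pics/w1.npy",d)
print(s["tool_pos"],s["joint_pos"],s["tool_rot"],s["contact_force"],s["time"])
C=cam("wrist",s); print(proj(C,[.4815,.1224,.1385]))
h=cv2.cvtColor(im,cv2.COLOR_BGR2HSV); m=cv2.inRange(h,(100,100,60),(125,255,255))
c=max(cv2.findContours(m,0,2)[0],key=cv2.contourArea); print(cv2.boundingRect(c))
E
```

```text
[0.48172361 0.12308396 0.23093706] [ 1.00024633e-01 -2.59607974e-01  1.90298270e+00  5.91251184e-04
  1.49925681e+00 -1.15371401e+00] [-5.77569448e-04  1.57886657e-01  9.87457061e-01  1.52244554e-04] [ 0.21435558 -0.43757996 -0.18744892] 1.7667
[254.69783348 192.92487066]
(230, 162, 55, 58)
```

View pics/w1.png

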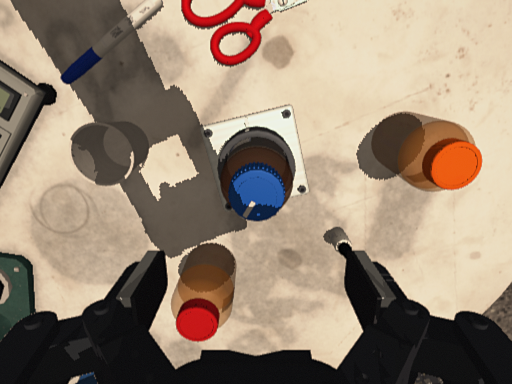

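The wrist view shows the cap centred at about (258,192) with its tick at (251,210), between the open fingers and clear of the bystanders. I'll use the depth image to get the cap's top centre.

```bash
python3 - <<'E'
from h import *
s=manip.state(); im=cv2.imread("pics/w1.png"); d=np.load("pics/w1.npy"); K,Rm,e=cam("wrist",s)
v,u=np.mgrid[150:230,215:300]; u=u.ravel();v=v.ravel(); z=d[v,u]
P=(Rm@(np.linalg.solve(K,np.stack([u,v,np.ones_like(u)]))*z)).T+e
top=np.median(P[P[:,2]>.13][:,2]); k=abs(P[:,2]-top)<.003
h=cv2.cvtColor(im,cv2.COLOR_BGR2HSV)
(c,r)=cv2.minEnclosingCircle((P[k][:,:2]*1000).astype(np.float32)); print("top z",top,c,r,P[k].mean(0),k.sum())
w=k&(h[v,u,1]<90)&(h[v,u,2]>150); q=P[w][:,:2]-np.array(c)/1000; m=q.mean(0); print("tick",w.sum(),m,np.degrees(np.arctan2(m[1],m[0])))
print(s["tool_pos"])
E
```

```text
top z 0.1392477549593224 (484.1626892089844, 123.45600891113281) 22.364519119262695 [0.48328446 0.12370899 0.13928531] 2260
tick 31 [ 0.00603224 -0.00489667] -39.067973807575605
[0.48151054 0.12375621 0.23101715]
```

{"op": "play_rows", "data": {
  "steps": [
    [[-1,0,10,0,0,0],[-1,0,30,0,0,0],[-1,0,50,0,0,0],[-1,0,70,0,0,0],[-1,0,85,0,0,0],[-1,0,95,0,0,0],[-1,0,103,0,0,0],[-1,0,108,0,0,0],[-1,0,111,0,0,0],[-1,0,113,0,0,0],[-1,0,113,0,0,0],[-1,0,113,0,0,0]]
  ],
  "claw": 1
}}

```text
time: 2.82
tool_pos: [0.4836, 0.1231, 0.1191]
tool_rot: [0.001, 0.157, 0.988, 0.0]
contact_force: [-1.0, -0.1, 0.0]
gripper_width: 1.001
grasp_force: 0.0
```

{"op": "play_rows", "data": {
  "steps": [
    [[0,0,0,0,0,0],[0,0,0,0,0,0],[0,0,0,0,0,0],[0,0,0,0,0,0],[0,0,0,0,0,0],[0,0,0,0,0,0],[0,0,0,0,0,0],[0,0,0,0,0,0],[0,0,0,0,0,0],[0,0,0,0,0,0],[0,0,0,0,0,0],[0,0,0,0,0,0]]
  ],
  "claw": -1
}}

```text
time: 3.82
tool_pos: [0.4834, 0.1232, 0.1191]
tool_rot: [0.0, 0.157, 0.988, 0.0]
contact_force: [-1.0, 0.3, 4.7]
gripper_width: 0.505
grasp_force: 60.9
```

```bash
python3 - <<'E'
from h import *
s=manip.state(); print(s)
im,d=vision.grab_frame("side"); cv2.imwrite("pics/s2.png",cv2.resize(im[100:290,220:420],None,fx=3,fy=3))
E
```

```text
{'time': 3.8167, 'joint_pos': array([ 1.00070741e-01, -1.56699807e-01,  2.00767827e+00,  3.12207633e-04,
        1.28986558e+00, -1.15504201e+00]), 'joint_vel': array([-0.00022744, -0.00093265, -0.00060027,  0.0001222 , -0.00139873,
       -0.00107002]), 'joint_efforts': array([-6.33137282e-01, -2.52824485e+01, -3.25858176e+01, -2.65155947e-01,
       -5.07129338e-01,  2.44589191e-02]), 'tool_pos': array([0.48342931, 0.12319661, 0.11905145]), 'tool_rot': array([3.23665916e-04, 1.57229867e-01, 9.87561951e-01, 2.40510490e-04]), 'contact_force': array([-1.02378529,  0.28064953,  4.69794263]), 'ft_torque': array([0.15741927, 0.29776056, 0.05258563]), 'grasp_force': 60.92741864500567, 'gripper_width': 0.5046239947908032}
```

View pics/s2.png

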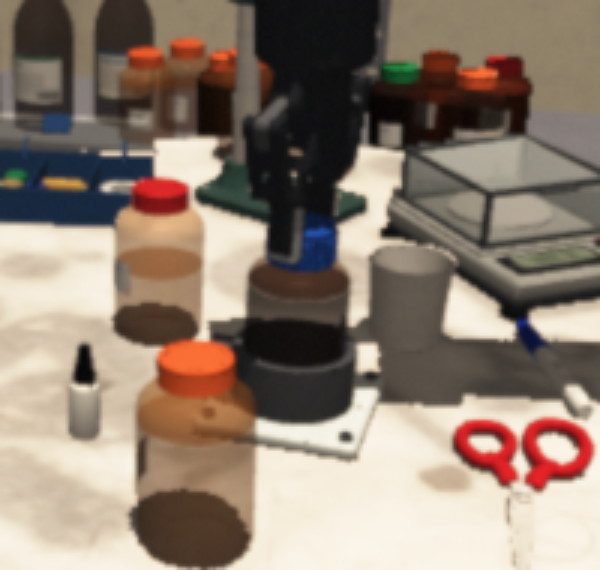

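The fingers grip the cap near (310,245) in the crop, low on its side. Now I'll tighten it, following the thread down.

{"op": "play_rows", "data": {
  "steps": [
    [[0,0,0,0,0,4],[0,0,0.1,0,0,10],[0,0,0.2,0,0,16],[0,0,0.2,0,0,22],[0,0,0.3,0,0,28],[0,0,0.4,0,0,34],[0,0,0.4,0,0,40],[0,0,0.5,0,0,46],[0,0,0.6,0,0,52],[0,0,0.6,0,0,57],[0,0,0.7,0,0,60],[0,0,0.7,0,0,60]]
  ]
}}

```text
time: 4.87
tool_pos: [0.4833, 0.1231, 0.1183]
tool_rot: [0.0, 0.631, 0.776, 0.0]
contact_force: [-1.8, 0.8, 6.6]
gripper_width: 0.503
grasp_force: 61.1
```

```bash
python3 - <<'E'
from h import *
s=manip.state(); print({k:s[k] for k in ("joint_pos","tool_pos","contact_force","ft_torque","grasp_force","gripper_width")})
E
```

```text
{'joint_pos': array([ 1.00014130e-01, -1.55918858e-01,  2.00826346e+00, -3.74911166e-05,
        1.28900405e+00, -1.05864208e-01]), 'tool_pos': array([0.48327783, 0.12305896, 0.11833889]), 'contact_force': array([-1.78292466,  0.79979948,  6.58745904]), 'ft_torque': array([ 0.02721308,  0.46604794, -0.01136774]), 'grasp_force': 61.10910081770271, 'gripper_width': 0.5029231871568955}
```

{"op": "play_rows", "data": {
  "steps": [
    [[0,0,0,0,0,4],[0,0,0.1,0,0,10],[0,0,0.2,0,0,16],[0,0,0.2,0,0,22],[0,0,0.3,0,0,28],[0,0,0.4,0,0,34],[0,0,0.4,0,0,40],[0,0,0.5,0,0,46],[0,0,0.6,0,0,52],[0,0,0.6,0,0,57],[0,0,0.7,0,0,60],[0,0,0.7,0,0,60]]
  ]
}}

```text
time: 5.87
tool_pos: [0.4831, 0.1231, 0.1177]
tool_rot: [-0.0, 0.934, 0.357, -0.0]
contact_force: [-4.1, 1.1, 6.3]
gripper_width: 0.498
grasp_force: 61.2
```

```bash
cat >p.py <<'E'
from h import *
s=manip.state(); print({k:s[k] for k in ("joint_pos","joint_efforts","tool_pos","contact_force","ft_torque","grasp_force")})
E
python3 p.py
```

```text
{'joint_pos': array([ 1.00085331e-01, -1.55187877e-01,  2.00879891e+00,  4.74404377e-05,
        1.28824274e+00,  9.41246139e-01]), 'joint_efforts': array([ -0.56444893, -24.86116469, -32.65884876,  -0.19136624,
        -0.902122  ,   0.27118812]), 'tool_pos': array([0.48310287, 0.1230996 , 0.11767908]), 'contact_force': array([-4.11719607,  1.10914686,  6.26739442]), 'ft_torque': array([ 0.04685864,  0.55275859, -0.0373285 ]), 'grasp_force': 61.17650917265564}
```

{"op": "play_rows", "data": {
  "steps": [
    [[0,0,0,0,0,2],[0,0,0,0,0,4],[0,0,0.1,0,0,6],[0,0,0.1,0,0,8],[0,0,0.1,0,0,8],[0,0,0.1,0,0,8]]
  ]
}}

```text
time: 6.37
tool_pos: [0.4831, 0.1231, 0.1176]
tool_rot: [-0.0, 0.957, 0.292, -0.0]
contact_force: [-3.1, 0.8, 6.9]
gripper_width: 0.504
grasp_force: 61.2
```

```bash
python3 p.py
```

```text
{'joint_pos': array([ 1.00100780e-01, -1.55074326e-01,  2.00891134e+00,  1.23788195e-04,
        1.28809246e+00,  1.07926775e+00]), 'joint_efforts': array([ -0.62013516, -24.83243287, -32.65040874,  -0.21330741,
        -0.92732275,  -0.04770359]), 'tool_pos': array([0.48306652, 0.12312419, 0.11756026]), 'contact_force': array([-3.14819663,  0.83968953,  6.89951405]), 'ft_torque': array([ 0.05150023,  0.57386806, -0.05466367]), 'grasp_force': 61.1817961698398}
```

Now 3° steps, watching the moment about z for the stop.

{"op": "play_rows", "data": {
  "steps": [
    [[0,0,0,0,0,1],[0,0,0,0,0,2],[0,0,0,0,0,3],[0,0,0,0,0,3]]
  ]
}}

```text
time: 6.7
tool_pos: [0.4831, 0.1231, 0.1176]
tool_rot: [-0.0, 0.964, 0.266, -0.0]
contact_force: [-4.8, -0.2, 7.3]
gripper_width: 0.501
grasp_force: 61.2
```

```bash
python3 p.py
```

```text
{'joint_pos': array([ 1.00127822e-01, -1.55088147e-01,  2.00891793e+00,  8.59369712e-05,
        1.28804232e+00,  1.13192784e+00]), 'joint_efforts': array([ -0.69848003, -24.89361227, -32.68538117,  -0.20422986,
        -0.9071883 ,   0.10308667]), 'tool_pos': array([0.48307626, 0.12312836, 0.11756338]), 'contact_force': array([-4.79045451, -0.18923178,  7.32597432]), 'ft_torque': array([ 0.06500662,  0.51857613, -0.04765434]), 'grasp_force': 61.157256150618196}
```

{"op": "play_rows", "data": {
  "steps": [
    [[0,0,0,0,0,1],[0,0,0,0,0,2],[0,0,0,0,0,3],[0,0,0,0,0,3]]
  ]
}}

```text
time: 7.03
tool_pos: [0.4831, 0.1231, 0.1175]
tool_rot: [-0.0, 0.971, 0.241, -0.0]
contact_force: [-3.1, 0.4, 6.8]
gripper_width: 0.501
grasp_force: 61.1
```

```bash
python3 p.py
```

```text
{'joint_pos': array([ 1.00126661e-01, -1.55027800e-01,  2.00893196e+00,  1.51486838e-04,
        1.28799238e+00,  1.18429309e+00]), 'joint_efforts': array([ -0.7099985 , -24.95530486, -32.72263169,  -0.2128837 ,
        -0.88802839,   0.10347392]), 'tool_pos': array([0.48307374, 0.12314521, 0.11752579]), 'contact_force': array([-3.0590524 ,  0.37044922,  6.80676354]), 'ft_torque': array([ 0.15329164,  0.56545848, -0.01441172]), 'grasp_force': 61.14287307020277}
```

{"op": "play_rows", "data": {
  "steps": [
    [[0,0,0,0,0,1],[0,0,0,0,0,2],[0,0,0,0,0,3],[0,0,0,0,0,3]]
  ]
}}

```text
time: 7.37
tool_pos: [0.483, 0.1231, 0.1175]
tool_rot: [0.0, 0.976, 0.216, -0.0]
contact_force: [-3.2, 0.6, 6.4]
gripper_width: 0.503
grasp_force: 61.1
```

```bash
python3 p.py
```

```text
{'joint_pos': array([ 1.00318594e-01, -1.55007223e-01,  2.00899619e+00, -2.08657651e-04,
        1.28790480e+00,  1.23507937e+00]), 'joint_efforts': array([ -1.37625653, -25.00850916, -32.74081349,  -0.07228006,
        -0.86182203,   0.71686031]), 'tool_pos': array([0.48304704, 0.12314047, 0.11747975]), 'contact_force': array([-3.17845646,  0.64464937,  6.35257957]), 'ft_torque': array([0.06319743, 0.57669388, 0.58290901]), 'grasp_force': 61.12235672771931}
```

{"op": "play_rows", "data": {
  "steps": [
    [[0,0,0,0,0,1],[0,0,0,0,0,2],[0,0,0,0,0,2],[0,0,0,0,0,2]]
  ]
}}

```text
time: 7.7
tool_pos: [0.4831, 0.1231, 0.1175]
tool_rot: [0.0, 0.98, 0.201, -0.0]
contact_force: [-2.6, 0.7, 6.6]
gripper_width: 0.5
grasp_force: 61.2
```

```bash
python3 p.py
```

```text
{'joint_pos': array([ 1.00734869e-01, -1.54989089e-01,  2.00893956e+00, -9.60850798e-04,
        1.28783504e+00,  1.26681463e+00]), 'joint_efforts': array([ -2.30663337, -25.04059911, -32.72587538,   0.2069565 ,
        -0.83649678,   1.59511037]), 'tool_pos': array([0.48306382, 0.12314552, 0.11750257]), 'contact_force': array([-2.6332156 ,  0.74196318,  6.62314769]), 'ft_torque': array([0.05069924, 0.56874667, 1.60622969]), 'grasp_force': 61.15933149587363}
```

The moment has risen to 1.6 N m, so the cap is at its stop. Now I'll back it off: about 2° of wind-up plus 90°.

{"op": "play_rows", "data": {
  "steps": [
    [[0,0,0,0,0,-2],[0,0,0,0,0,-6],[0,0,-0.1,0,0,-11],[0,0,-0.2,0,0,-16],[0,0,-0.2,0,0,-21],[0,0,-0.3,0,0,-26],[0,0,-0.3,0,0,-31],[0,0,-0.4,0,0,-36],[0,0,-0.4,0,0,-40],[0,0,-0.5,0,0,-44],[0,0,-0.5,0,0,-46],[0,0,-0.5,0,0,-46]]
  ]
}}

```text
time: 8.7
tool_pos: [0.4832, 0.1231, 0.118]
tool_rot: [-0.0, 0.824, 0.566, -0.0]
contact_force: [-3.5, 1.5, 6.2]
gripper_width: 0.5
grasp_force: 61.1
```

{"op": "play_rows", "data": {
  "steps": [
    [[0,0,0,0,0,-2],[0,0,0,0,0,-6],[0,0,-0.1,0,0,-11],[0,0,-0.2,0,0,-16],[0,0,-0.2,0,0,-21],[0,0,-0.3,0,0,-26],[0,0,-0.3,0,0,-31],[0,0,-0.4,0,0,-36],[0,0,-0.4,0,0,-40],[0,0,-0.5,0,0,-44],[0,0,-0.5,0,0,-46],[0,0,-0.5,0,0,-46]]
  ]
}}

```text
time: 9.7
tool_pos: [0.4833, 0.1231, 0.1185]
tool_rot: [0.0, 0.537, 0.843, 0.0]
contact_force: [-1.6, 0.4, 6.0]
gripper_width: 0.499
grasp_force: 61.1
```

{"op": "play_rows", "data": {
  "steps": [
    [[0,0,0,0,0,0],[0,0,0,0,0,0],[0,0,0,0,0,0],[0,0,0,0,0,0]]
  ]
}}

```text
time: 10.03
tool_pos: [0.4833, 0.1231, 0.1185]
tool_rot: [0.0, 0.538, 0.843, 0.0]
contact_force: [-2.3, 1.6, 6.1]
gripper_width: 0.501
grasp_force: 61.1
```

```bash
python3 p.py; python3 - <<'E'
from h import *
im,d=vision.grab_frame("wrist"); im2,_=vision.grab_frame("top")
cv2.imwrite("pics/e.png",np.hstack([cv2.resize(im[100:300,156:356],(390,390),interpolation=2),cv2.resize(im2[130:290,180:340],(390,390),interpolation=2)]))
E
```

```text
{'joint_pos': array([ 1.00094781e-01, -1.56126908e-01,  2.00816457e+00, -4.52923311e-05,
        1.28915948e+00, -3.34822175e-01]), 'joint_efforts': array([ -0.52382587, -25.22074521, -32.65890241,  -0.14563935,
        -0.60438668,   0.05633658]), 'tool_pos': array([0.48330285, 0.12309934, 0.1184968 ]), 'contact_force': array([-2.3098236 ,  1.60337322,  6.08604643]), 'ft_torque': array([0.03121809, 0.41916641, 0.04861157]), 'grasp_force': 61.0524705844}
```

View pics/e.png

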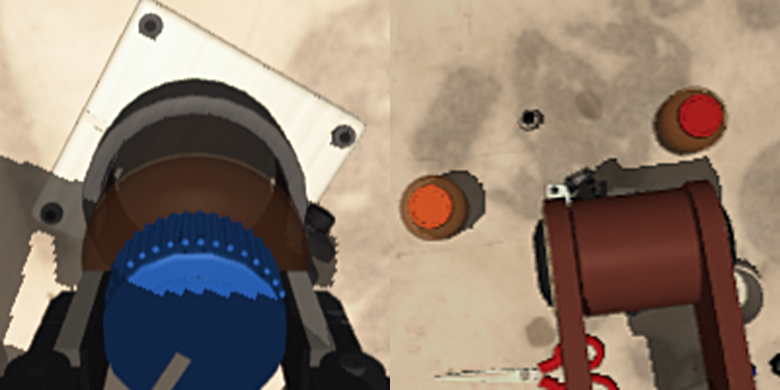

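The wrist crop shows the tick at about (170,372), roughly 85–90° counter-clockwise from the clamp's mark at (95,120). The fingers still hold the cap. Joint 6 has turned 1.57–1.60 rad back from the stop, and the visible bystanders stand where they were. I'll hand it in.

```bash
python3 -c "
from plant import order; print(order.job_done())"
```

```text
the job is handed in; nothing more can be done
None
```

I screwed the blue cap home to its hard stop, backed it off about a quarter turn (roughly 1.58 rad by joint 6), and handed the job in with the cap still gripped at 61 N; the bystanders visible at the end had not moved, though the arm partly hid the cup, and no pass/fail result was returned.

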